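Turn over the arched counter sign and seat it on its other stand

TASK

The coffee corner is open again: lift the arched (round-topped) wooden sign off the pins of its stand, turn it over so that its raised-cup face instead of the barred ring looks away from the robot, and seat it fully down on the two pins of the empty stand on the other side, upright and square to that stand. Leave the square-topped sign as it is.

Things in the scene. Friction and masses are not known exactly. Their poses are not given: they have to be found in the camera images.
- arch_centre (a point): Sizes in mm. Centre of the arched wooden sign, 155 high (point half-way up), 0.2-0.4 kg: panel 12 thick, 130 wide, half-round top of radius 65, on a foot 36 deep, 170 long, 25 high. z up, y along its width, x out of the face with a raised cup (relief 3); the other face has a barred ring. At first the cup faces the robot. Its top 50 is bare: pinch its 12 mm thickness there from above, mid-width.
- stand_seat (a point): The empty stand, fixed: dark wooden block 80 deep, 200 long, 20 high (mm); point: middle of its top. z up, y along it, x to its front, away from the robot (turned up to 8 degrees). Two steel pins, 10 thick, 18 high, tapered tips, on its mid-line at y = -55 and +30. Seated, the sign's centre is 77.5 straight above this point. The sign starts on a like stand 0.4 to 0.7 m to the side.
- stand_front (a point): Middle of the front upper edge of the empty stand, 40 mm in x from its centre: the side the cup face must look to. Under the sign's foot, on its mid-line, are four sockets 18 x 18 mm, 20 deep, 30 and 55 mm either side of its middle, so it fits such pins either way round with 4 mm of play; lift it over 18 mm to clear them.
- square_centre (a point): The other sign, to be left alone, on a like stand of its own: light wood, rectangular panel 150 mm wide, 12 thick, straight top, 133 high in all, same foot and reliefs. Point: its centre, mid-thickness, 66.5 mm above its underside. It stands farther out, between the two. Axes as for the arched sign.
Not all that is in view belongs to the job. Leave any purple look-alike of the part that bears arch_centre alone. What is shaped like the part that bears stand_seat but red is not meant.

How it is judged:
By the outcome, as a careful person would: the job done as asked, in the order asked, and still so for the second after the job is handed in, with the robot touching nothing.
It also fails if it takes over 40 s, if anything falls off the work surface, if the arm or the gripper's body presses on something with over 40 N, if the wrist force passes 120 N, or if a joint passes its speed limit or range.

ROBOT

A 6-joint arm with a two-finger parallel gripper is mounted at the origin on the work surface. World frame = base frame: x ahead of the robot, y to its left, z up, the work surface at z = 0. Lengths are in mm, angles in rad, forces in N, time in s.
With the tool pointing down it reaches from about 325 to 850 mm from the base axis. Payload 4.4 kg.
Tool frame: the origin (TCP) lies on the centre line of the jaws, within the pads' length; the fingertips stand 17 mm ahead of it and the grasp point (between the pads) lies 2 mm behind it; z points along the fingers, y is the line along which they close (so a half turn about z gives the same grasp; the last joint's range is limited). The gripper opens to 94 mm and grips with 3 to 60 N. Pads are 16 mm wide; open, the fingers measure 119 mm over their backs; the gripper's body (75 mm by 177 mm) begins 78 mm behind the grasp point.
Start: joints at [0.991, 0.207, 1.542, -0, 1.393, -0.15], TCP at [239.606, 522.701, 202.247] pointing down, gripper open.
Joint ranges: [-2.73, 2.73], [-0.86, 2.22], [0.23, 2.46], [-1.11, 4.25], [0.08, 2.63], [-2.82, 2.82]. Speed limits (rad/s): [2.79, 2.79, 3.14, 3.14, 3.14, 3.14].

INTERFACE

Orientations are given as [roll, pitch, yaw] about the fixed x, y, z axes, in that order (R = Rz(yaw) Ry(pitch) Rx(roll)).
In Python, from cell import r gives the robot as it stands.
- The arm moves only by the shell command python3 -m creep 'ROWS' [OPENING]. ROWS is JSON, a list of rows, each a list of 4 numbers: the shift along the world's x, y, z in units of 0.3 m (1.0 is 0.3 m), then the turn about the world's z in units of 2 pi rad (1.0 is 2 pi rad). In form: [[x, y, z, turn], ...]. A call has 1 to 8 rows; each row is the pose to reach, as a shift and turn from the pose commanded when the call began, turning the shorter way round; what a row does not reach only later rows make up. A row lasts 1/12 s, in which the tool goes at most 41.7 mm and 7.16 degrees, less where a joint would pass 70% of its speed; a pose out of reach is approached as far as the arm can. A call with a number of a shift or a turn outside -1 to 1 is refused whole. A call with a gripper value outside its range is refused whole. OPENING is the opening, from -1 (shut) to 1 (fully open), set as the call begins (- or left out, the last holds). The fingers move at their own pace and stop on an object; the grip force is fixed at half the most. Time passes only in rows, so rows that repeat a pose let the fingers close. It gives the time, the measured TCP pose, the force, the opening and the grip force at its end, in the units of the state.
- r.get_state(): the state, without advancing time (a new reading comes with each control period).
- r.grab_frame(name): name is "side" or "top" or "wrist"; returns the picture (384x512x3 uint8, red, green, blue); there is no depth.
- r.get_calibration(name): a dict with "fx", "fy", "cx", "cy" (pixels), "R" (3x3) and "t" (3): a world point X has camera coordinates R X + t. Camera axes: x right, y down, z forward; pixel columns grow to the right and rows downward; lengths in mm; the calibration is good to about 2 mm. A picture is of the moment at which its call begins: read the wrist's pose just before it. get_calibration takes no time and is no camera call; for the wrist camera it gives the pose at the moment of the call.
- r.hand_in(): hands the job in; it is judged then, once.
Trained networks look in the newest picture that a camera, given by its name, has taken for a name from the list of things; names that differ only in an ending like _2 or _b are one class to them, and where a whole thing is asked for, a point or a joint stands for the part that bears it (a point fixed in the world has none). Each returns a list of dicts, best first, with "score" (0 to 1); they miss things now and then, are a little off and sometimes report something else, mostly with a low value. They report only what shows in the picture. A call takes as long as a camera call. They do not tell look-alikes from the thing itself.
- r.look_for(camera, query): "at" ([column, row] in pixels, amid what is visible of it).
- r.silhouettes(camera, query): "pixels" (384x512 bool, what is visible of it) and "at" ([column, row] in pixels, amid what is visible of it).
- r.pinpoint(camera, query): "at" ([column, row] in pixels: a listed point, or the origin of a listed thing).
The state is a dict: "t": time; "joint_positions": joint angles; "joint_velocities": joint speeds; "effort": joint torques, N m; "position": TCP position; "orientation": TCP orientation; "wrist_force": force on the tool from outside, world axes, zero at the start; "ft_torque": the same for the moment, N m; "opening": finger opening in mm; "gripper_force": force on a finger pad.
Only numpy, scipy, OpenCV 4.12 (cv2) and the standard library are available. Lean on these libraries where they do the work, as an engineer would, in place of code of your own. Each camera call takes 0.05 s, during which the arm holds its last target. There are 200 camera calls.

## Working session

There is one attempt and no reset: what is moved stays moved. The work goes in short steps, Python scripts to look and compute and a shell command to move; the robot and the scene stay as the last step left them, time stands still between calls to the robot, and variables do not carry over. Pictures are saved under pics/ and viewed, at most 10 in all, crops included, and the job is handed in when it is done.

```bash
mkdir -p pics; cat > h.py <<'E'
from cell import r
import numpy as np, cv2
def ray(c,uv,z):
    k=r.get_calibration(c);R=np.array(k["R"]);t=np.array(k["t"])
    d=R.T@np.array([(uv[0]-k["cx"])/k["fx"],(uv[1]-k["cy"])/k["fy"],1]);o=-R.T@t
    return (o+d*(z-o[2])/d[2]).round(1)
def save(c,n):
    f=r.grab_frame(c);cv2.imwrite("pics/"+n,f[:,:,::-1]);return f
E
python3 - <<'E'
from h import *
a=save("top","a.png");b=save("side","b.png");cv2.imwrite("pics/ab.png",cv2.resize(np.vstack([a,b])[:,:,::-1],None,fx=.78,fy=.78,interpolation=cv2.INTER_AREA))
Z=dict(arch_centre=97.5,stand_seat=20,stand_front=20,square_centre=86.5)
for c in("top","side"):
  for q in Z:
    for d in r.pinpoint(c,q): print(c,q,np.round(d["at"],1),round(d["score"],2),ray(c,d["at"],Z[q]))
print(r.get_state()["t"])
E
```

```text
top arch_centre [336.2 262.2] 0.84 [ 293.7 -231.1   97.5]
top arch_centre [349.  187.3] 0.65 [ 510.5 -268.9   97.5]
top stand_seat [155.  182.1] 0.65 [526.9 316.3  20. ]
top stand_front [157.4 172.9] 0.86 [555.7 309.7  20. ]
top stand_front [150.7 246.9] 0.56 [327.4 323.4  20. ]
top square_centre [250. 109.] 0.6 [743.4  23.2  86.5]
side arch_centre [256.7 270. ] 0.93 [ 499.2 -270.4   97.5]
side arch_centre [176.  268.4] 0.75 [ 292.1 -240.5   97.5]
side stand_seat [242.1 135.6] 0.96 [519.6 296.9  20. ]
side stand_seat [170.8 132.9] 0.71 [275.9 340.8  20. ]
side stand_front [185.9 132.5] 0.64 [328.  336.2  20. ]
side square_centre [323.1 173.4] 0.73 [740.9  39.7  86.5]
side square_centre [241.4 134.4] 0.39 [512.4 236.3  86.5]
0.5
```

View pics/ab.png

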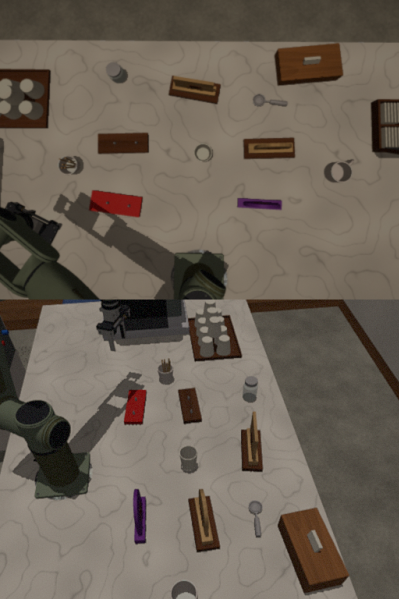

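Top view: arched wood sign about (345,189), purple look-alike at (333,260), and dark stand at (158,183). The red stand is at (149,260) and the square sign at (250,113). The wooden arched sign and the dark stand fit the description. I'll confirm both in a crop and fit their axes.

```bash
python3 - <<'E'
from h import *
a=r.grab_frame("top");b=r.grab_frame("side")
cr=[cv2.resize(x,(390,290),interpolation=cv2.INTER_CUBIC) for x in(a[140:220,110:218],a[150:230,295:403],b[80:180,180:314],b[220:340,170:331])]
cv2.imwrite("pics/c.png",np.vstack([np.hstack(cr[:2]),np.hstack(cr[2:])])[:,:,::-1])
s=r.get_state();print(s["orientation"],s["joint_positions"],s["t"])
for q,z in(("stand_seat",20),("arch_centre",97.5)):
  for d in r.silhouettes("top",q):
    m=d["pixels"].astype(np.uint8)
    c=max(cv2.findContours(m,0,2)[0],key=cv2.contourArea)
    P=cv2.boxPoints(cv2.minAreaRect(c)); print(q,d["at"],round(d["score"],2)); print([ray("top",p,z)[:2].tolist() for p in P], m.sum())
for n,c in(("side","side"),("top","top")):
  k=r.get_calibration(c);print(c,(-np.array(k["R"]).T@np.array(k["t"])).round())
E
```

```text
[3.14155872e+00 2.70283340e-05 2.71185256e+00] [ 9.90517853e-01  2.06619653e-01  1.54146917e+00 -2.19784744e-05
  1.39346623e+00 -1.50534503e-01] 0.6
stand_seat [157.0, 182.8] 0.9
[[560.0, 411.4], [566.7, 211.9], [487.3, 208.2], [480.4, 406.7]] 1599
stand_seat [150.5, 262.9] 0.74
[[256.9, 436.1], [340.0, 425.9], [311.5, 225.2], [228.9, 236.2]] 1744
arch_centre [331.4, 262.8] 0.94
[[282.5, -136.9], [317.5, -138.8], [310.3, -301.2], [275.4, -298.9]] 691
arch_centre [344.1, 188.3] 0.65
[[519.0, -175.0], [524.7, -341.5], [485.6, -342.0], [479.8, -176.0]] 744
side [ 421. -885. 1205.]
top [ 382.  -14. 1524.]
```

View pics/c.png

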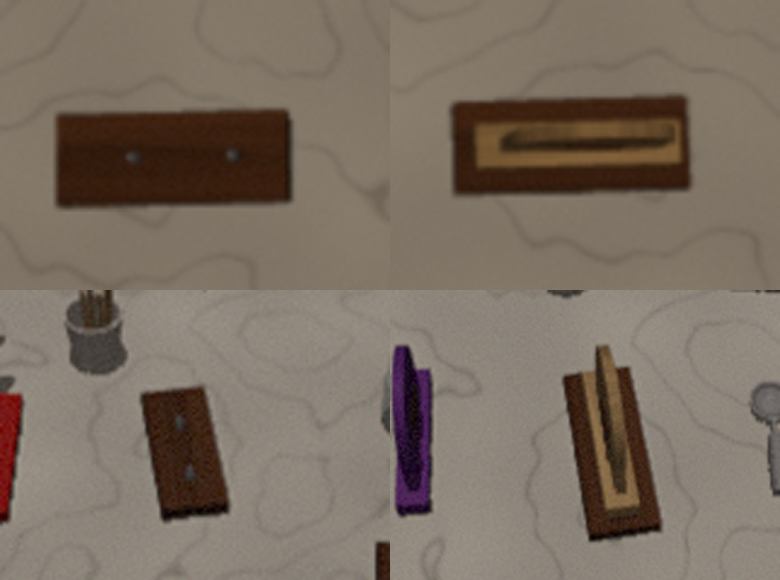

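The crops show the bare dark stand, with pins at top px (147,183) and (174,183), so pin +30 is on the left. They also show the light-wood arched sign on its own stand. I'm moving above it.

```bash
python3 -m creep '[[0.33,-0.98,0.4,-0.176],[0.33,-0.98,0.4,-0.176],[0.33,-0.98,0.4,-0.176],[0.33,-0.98,0.4,-0.176],[0.33,-0.98,0.4,-0.176],[0.33,-0.98,0.4,-0.176],[0.33,-0.98,0.4,-0.176],[0.33,-0.98,0.4,-0.176]]' 1
```

```text
t: 1.37
position: [338.6, 227.0, 323.3]
orientation: [3.14, -0.0, 1.706]
wrist_force: [1.0, -0.1, -0.4]
opening: 94.2
gripper_force: 0.0
```

```bash
python3 -m creep '[[0.33,-1,0,-0.016],[0.33,-1,0,-0.016],[0.33,-1,0,-0.016],[0.33,-1,0,-0.016],[0.33,-1,0,-0.016],[0.33,-1,0,-0.016],[0.33,-1,0,-0.016],[0.33,-1,0,-0.016]]'; python3 -m creep '[[0.22,-0.65,0,0],[0.22,-0.65,0,0],[0.22,-0.65,0,0],[0.22,-0.65,0,0],[0.22,-0.65,0,0],[0.22,-0.65,0,0],[0.22,-0.65,0,0]]'
python3 - <<'E'
from h import *
s=r.get_state();print(s["position"],s["orientation"],s["joint_positions"],s["t"])
f=r.grab_frame("wrist");cv2.imwrite("pics/w1.png",f[:,:,::-1])
for d in r.pinpoint("wrist","arch_centre"):print(d,ray("wrist",d["at"],97.5))
for d in r.silhouettes("wrist","arch_centre"):
  print(d["score"]);cv2.imwrite("pics/m1.png",d["pixels"]*255)
k=r.get_calibration("wrist");print((-np.array(k["R"]).T@np.array(k["t"])).round(), k["fx"])
for uv in [(0,0),(511,0),(511,383),(0,383)]:print(uv,ray("wrist",uv,175))
E
```

```text
t: 2.03
position: [438.1, -75.1, 322.3]
orientation: [3.141, 0.001, 1.608]
wrist_force: [0.1, 0.2, 0.4]
opening: 94.1
gripper_force: 0.0
t: 2.62
position: [503.4, -267.8, 321.0]
orientation: [-3.14, -0.002, 1.608]
wrist_force: [-0.2, 0.7, -0.0]
opening: 93.8
gripper_force: 0.0
[ 503.37630089 -267.80489359  320.95911072] [-3.13977178e+00 -1.77050818e-03  1.60837395e+00] [-6.40838246e-01  1.33638596e-01  1.38445264e+00  2.36109874e-04
  1.62603019e+00 -6.78404743e-01] 2.6167
{'at': [261.0, 170.1], 'score': 0.89} [ 505.8 -274.4   97.5]
{'at': [111.5, 134.4], 'score': 0.66} [ 302.5 -233.8   97.5]
0.88
0.84
[ 500. -188.  505.] 298.59002405511535
(0, 0) [243.2 -99.4 175. ]
(511, 0) [740.8 -78.4 175. ]
(511, 383) [ 868.5 -547.1  175. ]
(0, 383) [ 152.2 -577.9  175. ][ WARN:0@1.023] global loadsave.cpp:1063 imwrite_ Unsupported depth image for selected encoder is fallbacked to CV_8U.
```

View pics/w1.png

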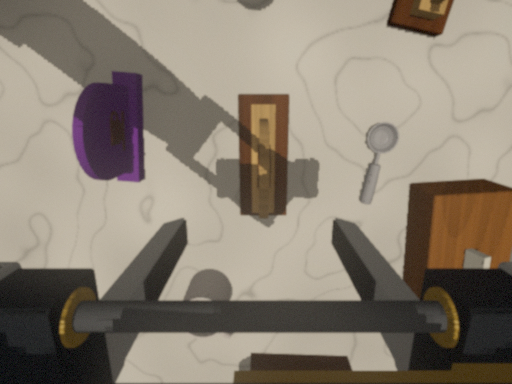

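The wrist view shows the arched sign edge-on at about (263,155), on a dark stand spanning columns 239–289. The purple one is at (110,130). Turning at the goal would put joint 6 near its limit, so I'll grasp half a turn round instead.

```bash
python3 -m creep '[[0,0,0,-0.16],[0,0,0,-0.16],[0,0,0,-0.16],[0,0,0,-0.16],[0,0,0,-0.16],[0,0,0,-0.16],[0,0,0,-0.16],[0,0,0,-0.16]]';python3 -m creep '[[0,0,0,-0.16],[0,0,0,-0.16],[0,0,0,-0.16],[0,0,0,-0.16],[0,0,0,-0.16],[0,0,0,-0.16],[0,0,0,-0.16],[0,0,0,-0.16]]' | head -3;python3 -m creep '[[0,0,0,-0.16],[0,0,0,-0.16],[0,0,0,-0.16],[0,0,0,-0.16],[0,0,0,-0.16],[0,0,0,-0.16],[0,0,0,-0.16],[0,0,0,-0.16]]' | head -3
python3 -m creep '[[0,0,0,-0.02],[0,0,0,-0.02],[0,0,0,-0.02]]'
python3 - <<'E'
from h import *
s=r.get_state();print(s["position"],s["orientation"],s["joint_positions"],s["t"])
f=r.grab_frame("wrist");cv2.imwrite("pics/w2.png",f[:,:,::-1])
for d in r.pinpoint("wrist","arch_centre"):print(d,ray("wrist",d["at"],97.5))
for d in r.silhouettes("wrist","arch_centre"):
  m=d["pixels"].astype(np.uint8);c=max(cv2.findContours(m,0,2)[0],key=cv2.contourArea)
  P=cv2.boxPoints(cv2.minAreaRect(c));print(d["score"],P.tolist());print([ray("wrist",p,45).tolist() for p in P])
E
```

```text
t: 3.43
position: [503.6, -264.3, 323.3]
orientation: [3.14, -0.001, 0.608]
wrist_force: [-0.3, 0.1, 0.1]
opening: 94.1
gripper_force: 0.0
t: 4.1
position: [503.6, -264.3, 323.3]
orientation: [3.141, -0.001, -0.392]
t: 4.77
position: [503.6, -264.3, 323.3]
orientation: [-3.14, -0.001, -1.392]
t: 5.02
position: [503.6, -264.9, 323.1]
orientation: [-3.141, -0.001, -1.509]
wrist_force: [-1.1, 0.2, 0.2]
opening: 93.2
gripper_force: 0.0
[ 503.64610787 -264.85753168  323.09047507] [-3.14055345e+00 -6.88872299e-04 -1.50932184e+00] [-6.36290615e-01  1.27690001e-01  1.38687024e+00  1.40039040e-04
  1.62579348e+00  2.44383498e+00] 5.0167
{'at': [256.6, 160.2], 'score': 0.8} [ 507.2 -272.2   97.5]
{'at': [399.5, 194.0], 'score': 0.55} [ 301.2 -236.    97.5]
0.8 [[359.3077392578125, 230.4615478515625], [379.923095703125, 127.38461303710938], [447.423095703125, 140.88461303710938], [426.8077392578125, 243.9615478515625]]
[[329.5, -155.3, 45.0], [323.7, -324.4, 45.0], [217.1, -310.4, 45.0], [212.2, -137.7, 45.0]]
```

View pics/w2.png

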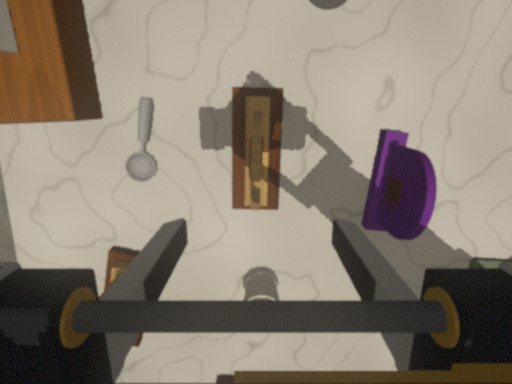

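```bash
cat >> h.py <<'E'
def stand(c,f,x0,x1,y0,y1,z=20,n=None):
    # brown (dark or light wood) blob -> rectangle at height z
    h=cv2.cvtColor(f,cv2.COLOR_RGB2HSV); m=((h[...,1]>95)&(h[...,0]<25)).astype(np.uint8)
    w=np.zeros_like(m);w[y0:y1,x0:x1]=m[y0:y1,x0:x1]
    w=cv2.morphologyEx(w,cv2.MORPH_OPEN,np.ones((3,3)))
    q=max(cv2.findContours(w,0,2)[0],key=cv2.contourArea)
    W=np.array([ray(c,p[0],z)[:2] for p in q],np.float32)
    R=cv2.minAreaRect(W);P=cv2.boxPoints(R)
    e=[P[1]-P[0],P[2]-P[1]];e=max(e,key=np.linalg.norm);e=e*np.sign(e[1])
    print("stand centre",np.round(R[0],1),"size",np.round(R[1],1),"yaw deg",round(float(np.degrees(np.arctan2(-e[0],e[1]))),2))
E
python3 - <<'E'
from h import *
f=cv2.imread("pics/w2.png")[:,:,::-1].copy()
stand("wrist",f,215,300,75,220)
for uv in[(233,88),(282,88),(280,209),(232,208)]:print(ray("wrist",uv,20))
t=cv2.imread("pics/a.png")[:,:,::-1].copy()
stand("top",t,105,215,150,215);stand("top",t,295,400,160,215)
E
```

```text
stand centre [ 508.3 -272.9] size [ 75.8 195. ] yaw deg 2.12
[ 549.7 -368.7   20. ]
[ 474.3 -373.3   20. ]
[ 461.9 -176.4   20. ]
[ 544.3 -173.3   20. ]
stand centre [523.9 308.4] size [ 78.3 196.4] yaw deg 1.92
stand centre [ 510.6 -270.2] size [ 77.1 196.5] yaw deg 0.67
```

```bash
python3 -m creep '[[0.011,-0.022,-0.1,-0.0035],[0.011,-0.022,-0.2,-0.0035],[0.011,-0.022,-0.3,-0.0035],[0.011,-0.022,-0.4,-0.0035],[0.011,-0.022,-0.48,-0.0035],[0.011,-0.022,-0.54,-0.0035],[0.011,-0.022,-0.573,-0.0035],[0.011,-0.022,-0.573,-0.0035]]'; python3 -m creep '[[0,0,0,0],[0,0,0,0],[0,0,0,0],[0,0,0,0],[0,0,0,0],[0,0,0,0],[0,0,0,0],[0,0,0,0]]' -1
```

```text
t: 5.83
position: [505.2, -271.6, 147.5]
orientation: [3.137, 0.004, -1.535]
wrist_force: [0.2, 0.0, 1.4]
opening: 94.2
gripper_force: 0.0
t: 6.5
position: [506.9, -272.9, 150.5]
orientation: [-3.141, -0.0, -1.536]
wrist_force: [-0.6, -0.1, -0.5]
opening: 44.2
gripper_force: 0.0
```

```bash
python3 -m creep '[[0,0,0,0],[0,0,0,0],[0,0,0,0],[0,0,0,0],[0,0,0,0],[0,0,0,0],[0,0,0,0],[0,0,0,0]]'; python3 -m creep '[[0,0,0.02,0],[0,0,0.04,0],[0,0,0.07,0],[0,0,0.11,0],[0,0,0.16,0],[0,0,0.2,0],[0,0,0.2,0]]'
```

```text
t: 7.17
position: [506.9, -272.9, 150.2]
orientation: [3.142, 0.0, -1.536]
wrist_force: [0.5, 0.0, -1.3]
opening: 12.0
gripper_force: 30.0
t: 7.75
position: [509.0, -274.5, 215.0]
orientation: [-3.135, -0.005, -1.536]
wrist_force: [0.9, -0.9, -1.1]
opening: 12.0
gripper_force: 30.0
```

```bash
python3 -m creep '[[0,0,0.1,0],[0,0,0.2,0.01],[0,0.02,0.3,0.03],[0,0.06,0.33,0.05],[0,0.13,0.33,0.07],[0,0.2,0.33,0.09],[0,0.28,0.33,0.11],[0,0.36,0.33,0.13]]'; python3 -m creep '[[0,0.08,0,0.02],[0,0.16,0,0.04],[0,0.24,0,0.06],[0,0.32,0,0.08],[0,0.4,0,0.1],[0,0.48,0,0.12],[0,0.56,0,0.14],[0,0.64,0,0.157]]';python3 -m creep '[[0,0.08,0,0.02],[0,0.16,0,0.04],[0,0.24,0,0.06],[0,0.32,0,0.08],[0,0.4,0,0.1],[0,0.48,0,0.12],[0,0.56,0,0.14],[0,0.62,0,0.157]]'
```

```text
t: 8.42
position: [506.6, -164.0, 309.2]
orientation: [-3.142, 0.0, -0.718]
wrist_force: [0.4, 1.0, -3.3]
opening: 11.9
gripper_force: 30.0
t: 9.08
position: [506.6, 28.3, 309.3]
orientation: [-3.142, -0.0, 0.269]
wrist_force: [0.4, -0.2, -3.1]
opening: 11.8
gripper_force: 30.0
t: 9.75
position: [506.4, 215.0, 309.1]
orientation: [-3.141, -0.0, 1.257]
wrist_force: [-0.3, -0.1, -4.1]
opening: 11.9
gripper_force: 30.0
```

```bash
python3 -m creep '[[0.02,0.06,0,0.018],[0.04,0.14,0,0.035],[0.05,0.22,-0.05,0.05],[0.058,0.29,-0.12,0.0552],[0.058,0.311,-0.2,0.0552],[0.058,0.311,-0.27,0.0552],[0.058,0.311,-0.3,0.0552],[0.058,0.311,-0.3,0.0552]]'; python3 -m creep '[[0,0,0,0],[0,0,0,0]]'
python3 - <<'E'
from h import *
s=r.get_state();print(s["position"],s["orientation"],s["joint_positions"],s["t"])
w=save("wrist","w3.png");a=save("top","t3.png");b=save("side","s3.png")
for c,z in(("wrist",s["position"][2]-151+97.5),("side",s["position"][2]-151+97.5),("top",s["position"][2]-151+97.5)):
  for d in r.pinpoint(c,"arch_centre")[:2]:print(c,d,ray(c,d["at"],z))
  for d in r.pinpoint(c,"stand_seat")[:2]:print(c,d,ray(c,d["at"],20))
cv2.imwrite("pics/d.png",np.hstack([cv2.resize(w,(400,300)),cv2.resize(b[60:200,150:337],(400,300),interpolation=cv2.INTER_CUBIC)])[:,:,::-1])
E
```

```text
t: 10.42
position: [522.0, 305.5, 215.6]
orientation: [-3.135, 0.003, 1.596]
wrist_force: [-1.0, -0.3, -3.7]
opening: 11.5
gripper_force: 30.0
t: 10.58
position: [525.5, 306.5, 221.3]
orientation: [3.138, -0.001, 1.596]
wrist_force: [0.2, 0.7, -2.1]
opening: 11.8
gripper_force: 30.0
[525.51521766 306.46866605 221.32017849] [ 3.13849649e+00 -1.19028713e-03  1.59554030e+00] [3.85773497e-01 2.60531085e-01 1.43596511e+00 2.00348874e-05
 1.44177944e+00 3.61028824e-01] 10.5833
wrist {'at': [259.5, 205.9], 'score': 0.8} [525.6 303.5 167.8]
wrist {'at': [71.8, 142.3], 'score': 0.66} [285.4 332.6  20. ]
side {'at': [243.4, 96.8], 'score': 0.81} [530.1 324.7 167.8]
side {'at': [174.8, 267.8], 'score': 0.62} [ 297.4 -279.4  167.8]
side {'at': [173.4, 135.9], 'score': 0.86} [284.6 325.   20. ]
top {'at': [337.1, 261.2], 'score': 0.9} [ 300.9 -222.9  167.8]
top {'at': [148.8, 175.5], 'score': 0.81} [531.1 301.9 167.8]
top {'at': [156.5, 181.0], 'score': 0.76} [530.4 311.8  20. ]
```

View pics/d.png

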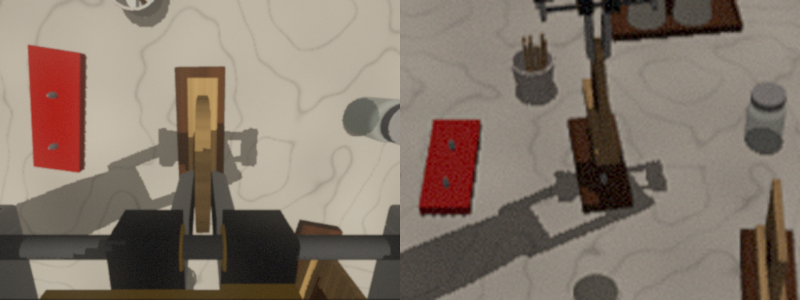

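```bash
python3 - <<'E'
from h import *
w=cv2.imread("pics/w3.png");b=cv2.imread("pics/s3.png")
W=cv2.resize(w[75:235,210:310],(375,600),interpolation=cv2.INTER_CUBIC)
B=cv2.resize(b[90:170,220:275],(412,600),interpolation=cv2.INTER_CUBIC)
cv2.imwrite("pics/e.png",np.hstack([W,B]))
E
```

```text
(no output)
```

View pics/e.png

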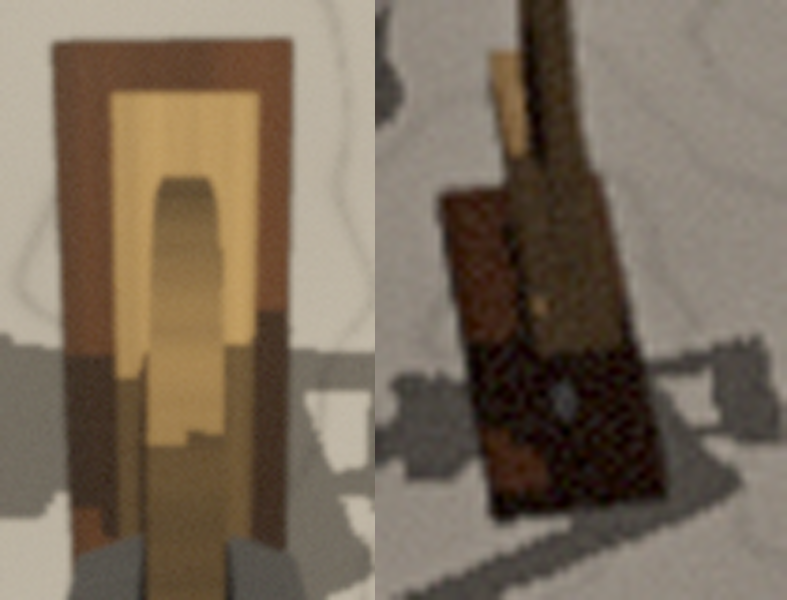

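```bash
python3 - <<'E'
from h import *
g=lambda X,Y,z:ray("wrist",(210+X/3.75,75+Y/3.75),z)[:2]
print(r.get_state()["position"],r.get_state()["orientation"])
p,q=g(110,91,115),g(259,91,115);print("foot far",p,q,np.linalg.norm(p-q),(p+q)/2)
p2,q2=g(116,370,115),g(251,370,115);print("foot mid",p2,q2,(p2+q2)/2)
a,b,c,d=g(53,41,20),g(292,39,20),g(75,540,20),g(286,540,20);print("stand",a,b,c,d,"w",np.linalg.norm(a-b),np.linalg.norm(c-d))
m,n=(a+b)/2,(c+d)/2;e=(m-n)/np.linalg.norm(m-n);yaw=np.degrees(np.arctan2(-e[0],e[1]));print("mids",m,n,"yaw",yaw)
e=np.array([-np.sin(np.radians(1.92)),np.cos(np.radians(1.92))])
print("stand centre",m-100*e,"sign centre",(p+q)/2-85*e)
E
```

```text
[524.41910374 306.37122927 219.65956403] [ 3.14115937e+00 -1.69687787e-04  1.59608977e+00]
foot far [503.8 388.9] [540.4 389.8] 36.61106390150384 [522.1  389.35]
foot mid [505.9 318.8] [541.4 319.7] [523.65 319.25]
stand [479.1 405.5] [556.3 408.1] [486.2 233.3] [563.1 235.4] w 77.24376997531898 76.9286682583288
mids [517.7 406.8] [524.65 234.35] yaw 2.3078590146909326
stand centre [521.05040503 306.85614183] sign centre [524.94784428 304.39772055]
```

Foot and stand edges (crop left) show the sign about 3 mm too far in +x and 2.5 mm short in y, and 0.7° under-turned. I'll correct this and go down to just above the pins.

```bash
python3 -m creep '[[-0.01,0.009,-0.05,0.0018],[-0.01,0.009,-0.09,0.0018],[-0.01,0.009,-0.125,0.0018],[-0.01,0.009,-0.143,0.0018],[-0.01,0.009,-0.143,0.0018],[-0.01,0.009,-0.143,0.0018]]'
python3 - <<'E'
from h import *
s=r.get_state();print(s["position"],s["orientation"],s["t"])
w=save("wrist","w4.png");b=save("side","s4.png");s=r.get_state();print(s["position"])
W=cv2.resize(w[75:235,210:310],(375,600),interpolation=cv2.INTER_CUBIC)
B=cv2.resize(b[90:170,220:275],(412,600),interpolation=cv2.INTER_CUBIC)
cv2.imwrite("pics/f.png",np.hstack([W,B])[:,:,::-1])
E
```

```text
t: 11.53
position: [521.1, 308.9, 175.8]
orientation: [-3.14, 0.0, 1.607]
wrist_force: [-0.2, 0.1, -2.7]
opening: 11.1
gripper_force: 30.0
[521.06452833 308.88594026 175.75958872] [-3.14035375e+00  4.95938804e-04  1.60734626e+00] 11.5333
[521.91167766 309.25625004 177.10520511]
```

View pics/f.png

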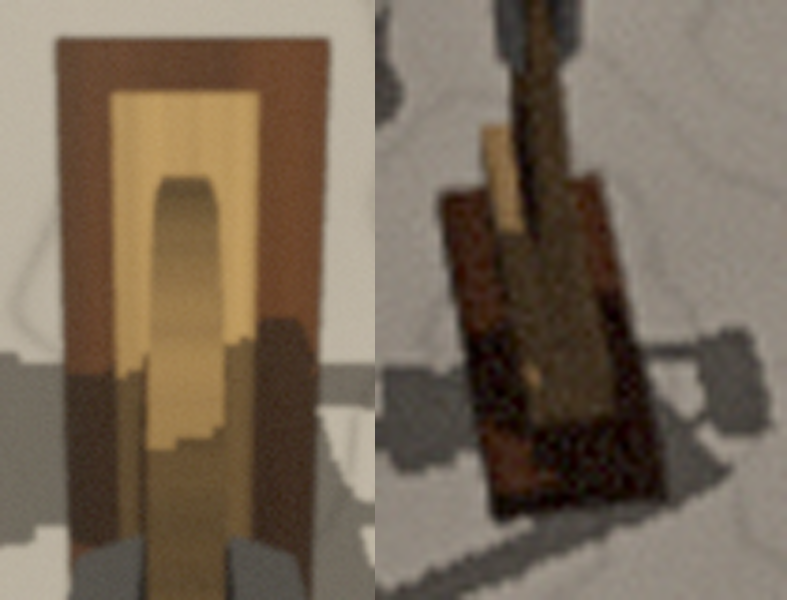

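```bash
python3 - <<'E'
from h import *
g=lambda c,u0,v0,k,X,Y,z:ray(c,(u0+X/k,v0+Y/k),z)[:2]
w=lambda X,Y,z:g("wrist",210,75,3.75,X,Y,z)
sd=lambda X,Y,z:g("side",220,90,7.5,X,Y,z)
s=r.get_state();zt=s["position"][2]-105.5;print(s["position"])
p,q=w(110,91,zt),w(259,91,zt);p2,q2=w(116,370,zt),w(251,370,zt)
a,b,c,d=w(57,39,20),w(329,39,20),w(70,540,20),w(315,540,20)
m,n=(a+b)/2,(c+d)/2;e=(m-n)/np.linalg.norm(m-n);print("w",np.linalg.norm(a-b),"foot w",np.linalg.norm(p-q),"yaw",np.degrees(np.arctan2(-e[0],e[1])))
E_=np.array([-np.sin(.0345),np.cos(.0345)])
print("foot mids",(p+q)/2,(p2+q2)/2,"stand mids",m,n)
print("wrist: stand",m-100*E_,(m+n)/2-E_*(((m+n)/2-(m-100*E_))@E_),"sign",(p+q)/2-85*E_)
# side: near (-y) end of foot (upper edge) and of stand
st=[sd(65,190,20),sd(225,175,20),sd(290,495,20),sd(118,520,20)]
print("side stand corners",st,np.mean(st,0))
f=[sd(155,420,zt),sd(238,413,zt)];print("side foot near end mid",np.mean(f,0),np.linalg.norm(f[0]-f[1]),"sign",np.mean(f,0)+85*E_)
E
```

```text
[521.91167766 309.25625004 177.10520511]
w 78.05389163904641 foot w 36.6267661690191 yaw 2.1832393001824872
foot mids [518.7 392.2] [521.05 321.95] stand mids [520.6  407.55] [526.45 254.1 ]
wrist: stand [524.04931565 307.6095066 ] [524.32592295 307.61905334] sign [521.6319183  307.25058061]
side stand corners [array([482.7, 404.2]), array([559.6, 405. ]), array([564.1, 195.5]), array([487.2, 190.1])] [523.4 298.7]
side foot near end mid [523.75 198.95] 35.9012534600117 sign [520.8180817  283.89941939]
```

Both views agree: +2.5 mm in x, with y and yaw good. Descending onto the pins while watching the force.

```bash
python3 -m creep '[[0.008,0.001,0,0],[0.008,0.001,0,0],[0.008,0.001,-0.01,0],[0.008,0.001,-0.02,0],[0.008,0.001,-0.03,0],[0.008,0.001,-0.04,0],[0.008,0.001,-0.05,0],[0.008,0.001,-0.05,0]]'
```

```text
t: 12.3
position: [523.0, 309.1, 160.3]
orientation: [-3.14, 0.001, 1.608]
wrist_force: [-0.3, -0.5, -3.1]
opening: 11.6
gripper_force: 30.0
```

```bash
python3 -m creep '[[0,0,-0.01,0],[0,0,-0.02,0],[0,0,-0.027,0],[0,0,-0.031,0],[0,0,-0.034,0],[0,0,-0.034,0]]'
```

```text
t: 12.8
position: [523.6, 309.4, 151.0]
orientation: [-3.141, 0.0, 1.608]
wrist_force: [0.1, 0.2, -2.6]
opening: 11.6
gripper_force: 30.0
```

```bash
python3 -m creep '[[0,0,-0.002,0],[0,0,-0.004,0],[0,0,-0.004,0],[0,0,-0.004,0]]'
```

```text
t: 13.13
position: [523.9, 309.5, 150.3]
orientation: [3.141, -0.0, 1.608]
wrist_force: [-0.6, 0.8, -2.1]
opening: 12.0
gripper_force: 30.0
```

```bash
python3 -m creep '[[0,0,-0.002,0],[0,0,-0.004,0],[0,0,-0.004,0],[0,0,-0.004,0]]'
```

```text
t: 13.47
position: [524.2, 309.6, 150.3]
orientation: [3.14, -0.001, 1.608]
wrist_force: [-2.0, -0.7, 5.1]
opening: 11.9
gripper_force: 30.0
```

Force now pushes up at the seated height, so the foot rests on the stand. Releasing and retreating upward.

```bash
python3 -m creep '[[0,0,0,0],[0,0,0,0],[0,0,0,0],[0,0,0,0],[0,0,0,0],[0,0,0,0],[0,0,0,0],[0,0,0,0]]' 0.2; python3 -m creep '[[0,0,0.03,0],[0,0,0.1,0],[0,0,0.2,0],[0,0,0.3,0],[0,0,0.4,0],[0,0,0.5,0],[-0.1,0,0.55,0],[-0.2,0,0.55,0]]'
python3 - <<'E'
from h import *
w=save("wrist","w5.png");b=save("side","s5.png");a=save("top","t5.png")
R=lambda x,s:cv2.resize(x,s,interpolation=cv2.INTER_CUBIC)
cv2.imwrite("pics/g.png",np.vstack([np.hstack([R(w,(400,300)),R(b[90:180,190:310],(400,300))]),np.hstack([R(a[130:230,100:233],(400,300)),R(b[80:380,120:520],(400,300))])])[:,:,::-1])
for c in("top","side","wrist"):
  for d in r.pinpoint(c,"arch_centre"):print(c,d["score"],ray(c,d["at"],97.5))
E
```

```text
t: 14.13
position: [523.7, 309.4, 148.8]
orientation: [-3.142, 0.0, 1.607]
wrist_force: [0.3, 0.7, 0.4]
opening: 55.9
gripper_force: 0.0
t: 14.8
position: [466.2, 310.2, 319.8]
orientation: [3.132, -0.004, 1.606]
wrist_force: [-0.5, -0.2, 0.8]
opening: 55.9
gripper_force: 0.0
top 0.73 [524.7 306.3  97.5]
top 0.63 [ 291.4 -228.8   97.5]
side 0.71 [ 291.7 -247.5   97.5]
side 0.7 [510.2 308.2  97.5]
wrist 0.84 [518.9 306.7  97.5]
```

View pics/g.png

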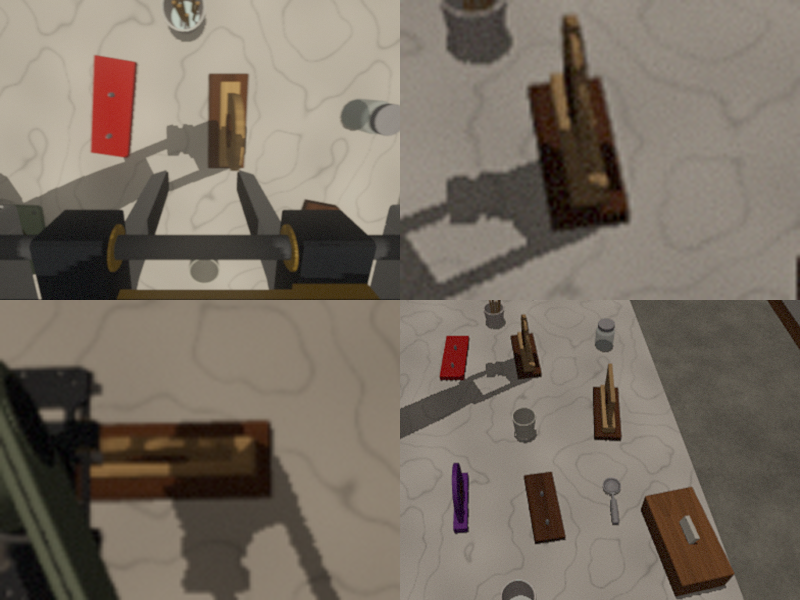

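The views show the sign upright and square on the dark stand (side crop, foot flat on the block). Its old stand is empty, the square sign hasn't moved, and the gripper is clear.

```bash
python3 -c "
from cell import r
print(r.hand_in())"
```

```text
the job is handed in; nothing more can be done
None
```

I turned the arched sign half round and seated it fully on the pins of the empty dark stand, upright and square, then handed the job in at about 15 s; the cup face should now look away from the robot, going by the measured turn, as no picture shows it directly.

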